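# Dock a parts bin past its sprung stop

## Robot

A 6-joint arm with a two-finger parallel gripper is mounted at the origin on the work surface; the furniture and walls round the work are solid. World frame = base frame: x ahead of the robot, y to its left, z up, the work surface at z = 0. Lengths are in m, angles in rad, forces in N, time in s.
With the tool pointing down it reaches from about 0.4 to 0.825 m from the base axis. Payload 7 kg.
Tool frame: the origin (TCP) lies midway between the tips of the shut fingers; the grasp point (between the pads) lies arm.hold_point_z behind it (arm.hold_point_z is the distance from the TCP to the grasp point, in m); z points along the fingers, y is the line along which they close (so a half turn about z gives the same grasp; the last joint's range is limited). The gripper opens to 88 mm and grips with 3 to 60 N. Pads are 19 mm wide; open, the fingers measure 130 mm over their backs; the gripper's body (78 mm by 193 mm) begins 47 mm behind the grasp point.
Start: joints at [-1.031, 0.359, 0.012, 0, -1.224, -0.288], TCP at [0.168, -0.654, 0.227] pointing down, gripper open.
Joint ranges: [-3.07, 3.07], [-1.43, 2.12], [-1.02, 1.25], [-3.03, 1.67], [-3.05, -0], [-3.03, 3.03]. Speed limits (rad/s): [2.39, 2.39, 3.01, 3.14, 3.14, 3.14].

## Interface

Orientations are given as [roll, pitch, yaw] about the fixed x, y, z axes, in that order (R = Rz(yaw) Ry(pitch) Rx(roll)).
In Python, from station import arm gives the robot as it stands.
- The arm moves only by the shell command python3 -m crank 'ROWS' [OPENING] [FORCE]. ROWS is JSON, a list that holds one entry, the list of rows, each a list of 4 numbers: the shift along the tool's x, y, z in units of 25 mm (1.0 is 25 mm), then the turn about the tool's z in units of 5 degrees (1.0 is 5 degrees). A call has 1 to 12 rows; each row is the pose to reach, as a shift and turn from the pose commanded when the call began, along the tool's axes at that moment; what a row does not reach only later rows make up. A row lasts 1/8 s, in which the tool goes at most 62.5 mm and 10.7 degrees, less where a joint would pass 70% of its speed; a pose out of reach is approached as far as the arm can. A call with a gripper value outside its range is refused whole. OPENING is the closure, from 0 (fully open) to 1 (shut), set as the call begins (- or left out, the last holds). The fingers move at their own pace and stop on an object; FORCE is the grip in N (left out, the last holds). Time passes only in rows, so rows that repeat a pose let the fingers close. It gives the time, the measured TCP pose, the force, the opening and the grip force at its end, in the units of the state.
- arm.get_state(): the state, without advancing time (a new reading comes with each control period).
- arm.grab_frame(name): name is "scene" or "top" or "wrist"; returns (picture, depth): 400x640x3 uint8, red, green, blue; 400x640 float32, m along the optical axis (not along the pixel's ray), 0 where there is no reading.
- arm.get_calibration(name): a dict with "mtx" (3x3 intrinsics, pixels), "R" (3x3) and "t" (3): a world point X has camera coordinates R X + t; the wrist camera has in their place "mount" (4x4, takes a point from camera to tool coordinates, whose origin is the TCP and whose axes are the flange's). Camera axes: x right, y down, z forward; pixel columns grow to the right and rows downward; lengths in m; the calibration is good to about 2 mm. A picture is of the moment at which its call begins: read the wrist's pose just before it. get_calibration takes no time and is no camera call.
- arm.job_done(): hands the job in; it is judged then, once.
Trained networks look in the newest picture that a camera, given by its name, has taken for a name from the list of things; names that differ only in an ending like _2 or _b are one class to them, and where a whole thing is asked for, a point or a joint stands for the part that bears it (a point fixed in the world has none). Each returns a list of dicts, best first, with "score" (0 to 1); they miss things now and then, are a little off and sometimes report something else, mostly with a low value. They report only what shows in the picture. A call takes as long as a camera call. They do not tell look-alikes from the thing itself.
- arm.recognise(thing, camera): "extent" ([left, top, width, height] in pixels, round what is visible of it).
- arm.trace(thing, camera): "mask" (400x640 bool, what is visible of it) and "extent" ([left, top, width, height] in pixels, round what is visible of it).
The state is a dict: "t": time; "q": joint angles; "qd": joint speeds; "joint_efforts": joint torques, N m; "eef_pos": TCP position; "ee_rot": TCP orientation; "force": force on the tool from outside, world axes, zero at the start; "moment": the same for the moment, N m; "width": finger opening in m; "gripper_force": force on a finger pad.
Only numpy, scipy, OpenCV 4.12 (cv2) and the standard library are available. Lean on these libraries where they do the work, as an engineer would, in place of code of your own. Each camera call takes 0.05 s, during which the arm holds its last target. There are 200 camera calls.

## Task

The blue bin of clips is waiting in its dock, short of the raised stop. The bin is only to be pushed, never lifted: press the stop bar down with the fingertips on its ribbed end and, while holding it down, push the bin over the lowered dogs and on, home against the end stop, so that the dogs spring up behind it and lock it in. Leave the yellow bin and its stop, and the tools and parts around, as they are.

Things in the scene. Friction and masses are not known exactly. Their poses are not given: they have to be found in the camera images.
- dock_blue: The blue bin's dock, fixed: an open lane 120 mm wide. Origin on the bench on its middle line; +x runs along the lane from the open loading end (x = -150 mm, nearer the robot) to the end stop, y left, z up. The bin stands on two white runners (y = +-39 to +-53 mm, tops at z = 30 mm); side rails (inner faces y = +-53, tops z = 48 mm) guide it with 3 mm play. Between the runners: a 78 mm wide channel.
- end_blue (a point): Middle of the end stop's face in the blue bin's dock, at runner height (x = 153, z = 30 mm in the dock frame): a wall across the lane, top at z = 62 mm. A bin against it is home: its centre is then at x = 98 mm in the dock frame and the raised dogs stand 5 mm behind it.
- thumb_blue (a point): Middle of the ribbed blue thumb field (60 x 34 mm) on top of the stop bar in the channel of the blue bin's dock, x = -114 mm in the dock frame. The bar is level, 40 mm wide, x = -148 to +46 mm, top at z = 27 mm when up (3 mm below the runner tops), 15 mm when fully down. It may be pressed anywhere along its length, moves straight down and does not tilt; the bin passes over it.
- stop_blue (a joint): How far the sprung stop bar of the blue bin's dock is pressed down, m: 0 = up (dogs stand 9 mm above the runners and block the lane), 0.009 = dogs level with the runners, 0.012 = fully down (dogs 3 mm below). Bar and dogs are one piece. About 1.2 N starts it, 2.5 N holds it fully down; springs lift it when let go. A bin standing over the dogs keeps them down.
- dogs_blue (a point): Point midway between the two steel stop dogs of the blue bin's dock, at their near face (x = 30 mm in the dock frame) and top (z = 39 mm when up). The dogs are 8 mm long (x = 30 to 38), 12 mm wide, at y = +-25 to +-37 mm; the 50 mm between them is free, so a finger can pass along the bar.
- bin_blue: Blue open parts bin full of black clips, 0.5 to 0.8 kg, loose on the runners of its dock, at the start 5 to 22 mm short of the dogs. 110 mm long along the lane (its own y), 100 mm wide. Origin: centre of length and width, 11 mm below the bin's underside (19 mm above the bench while on the runners). Its +y points along the dock's -x. Side and far walls reach 80 mm above the bench.
- front_blue (a point): Middle of the outer face of the blue bin's low front wall, which looks back along the lane to the loading end and the robot: an upright wall from 30 to 60 mm above the bench, 100 mm wide, 55 mm from the bin's centre. Push here; this point is 45 mm above the bench.
- dock_yellow: A second, equal dock with the yellow bin; same frame and sizes as the blue bin's dock. The two docks stand side by side, either one on the left.
- stop_yellow (a joint): The same stop in the yellow bin's dock: 0 = up, grows as pressed. To be left alone.
- bin_yellow: Yellow open parts bin with black clips, 110 mm long along the lane, 100 mm wide, top 80 mm above the bench, already home in its dock with the dogs up behind it. Origin 9 mm below its underside.
- counter: Bystander: white round tally counter with a black button, 46x46x32 mm, on the bench.
- glue_bottle: Bystander: white glue bottle with a red nozzle, 42 mm wide, 119 mm tall, standing on the bench.
- tape_blue: Bystander: roll of blue tape lying flat, 92 mm across, 24 mm high.
- nipper: Bystander: side cutter with blue handles, 62x140x16 mm, lying.
- driver_red: Bystander: screwdriver with a red handle, 189 mm long, 28 mm thick, lying.
- driver_yel: Bystander: screwdriver with a yellow handle, 189 mm long, 28 mm thick, lying.
- blade_3: Bystander: black moulded vent blade, 48x120x20 mm, lying.
There are look-alikes about, which are no part of the job. What is meant by the bin_blue is not turquoise, and is the smaller of those in its own colour.

How it is judged:
By the outcome, as a careful person would: the job done as asked, in the order asked, and still so for the second after the job is handed in, with the robot touching nothing.
It also fails if it takes over 35 s, if anything falls off the work surface, if the arm or the gripper's body presses on something with over 40 N, if the wrist force passes 120 N, or if a joint passes its speed limit or range.

## Working session

There is one attempt and no reset: what is moved stays moved. The work goes in short steps, Python scripts to look and compute and a shell command to move; the robot and the scene stay as the last step left them, time stands still between calls to the robot, and variables do not carry over. Pictures are saved under pics/ and viewed, at most 10 in all, crops included, and the job is handed in when it is done.

```bash
ls; mkdir -p pics
python3 - <<'E'
from station import arm
import cv2,numpy as np
s=arm.get_state();print(s)
a,d=arm.grab_frame("scene");b,e=arm.grab_frame("top")
cv2.imwrite("pics/s.png",a[:,:,::-1]);cv2.imwrite("pics/t.png",b[:,:,::-1])
np.savez("f.npz",a=a,d=d,b=b,e=e)
print(arm.get_calibration("top"),arm.hold_point_z)
for n in ["bin_blue","dock_blue","thumb_blue","front_blue"]:
  for r in arm.recognise(n,"top"): print(n,r)
E
```

```text
pics
{'t': 0.0, 'q': array([-1.03091965e+00,  3.59404683e-01,  1.10487278e-02, -3.63874961e-04,
       -1.22407421e+00, -2.88098174e-01]), 'qd': array([-1.26522349e-03, -1.22228764e-04, -5.62864850e-04, -2.13526626e-03,
       -2.62470397e-05,  1.88517744e-04]), 'joint_efforts': array([ 5.15685842e-04, -5.82707334e+01,  2.93053633e+01,  6.99657887e+00,
        6.85199499e-03, -1.77102997e-04]), 'eef_pos': array([ 0.16801643, -0.65325035,  0.22560428]), 'ee_rot': array([ 3.13992896e+00, -1.36303005e-04, -2.88993797e+00]), 'force': array([-0.37949558, -0.63747689,  1.08286179]), 'moment': array([-0.01244674,  0.00648617, -0.00140557]), 'gripper_force': 0.0, 'width': 0.087752487561618}
{'mtx': array([[386.11213063,   0.        , 319.53112326],
       [  0.        , 386.11213063, 193.6558527 ],
       [  0.        ,   0.        ,   1.        ]]), 'R': array([[-2.66923823e-02, -9.99643220e-01, -9.73952265e-04],
       [-9.97478720e-01,  2.66986487e-02, -6.57524534e-02],
       [ 6.57549975e-02, -7.83592968e-04, -9.97835491e-01]]), 't': array([-0.26875691,  0.48207842,  1.19901308])} 0.0188
bin_blue {'extent': [307.6, 250.6, 52.2, 50.9], 'score': 0.93}
bin_blue {'extent': [313.9, 158.8, 34.5, 43.6], 'score': 0.64}
bin_blue {'extent': [438.5, 191.8, 38.4, 30.6], 'score': 0.56}
dock_blue {'extent': [311.8, 118.7, 41.7, 99.9], 'score': 0.92}
thumb_blue {'extent': [322.5, 155.9, 26.1, 62.2], 'score': 0.62}
front_blue {'extent': [316.7, 162.2, 32.8, 37.1], 'score': 0.65}
front_blue {'extent': [437.9, 188.5, 42.1, 40.4], 'score': 0.57}
front_blue {'extent': [307.8, 251.6, 51.1, 53.9], 'score': 0.56}
front_blue {'extent': [313.0, 121.2, 40.9, 93.0], 'score': 0.56}
```

View pics/t.png

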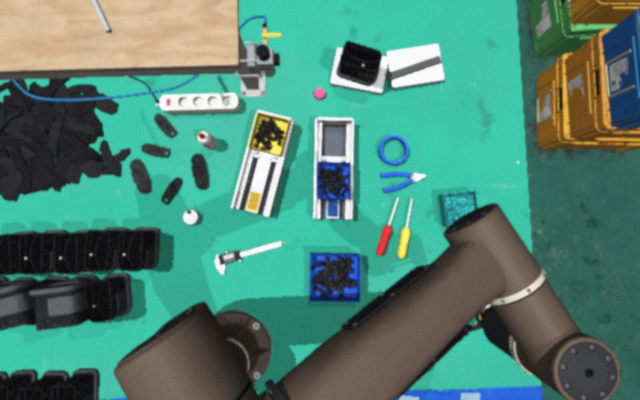

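View pics/s.png

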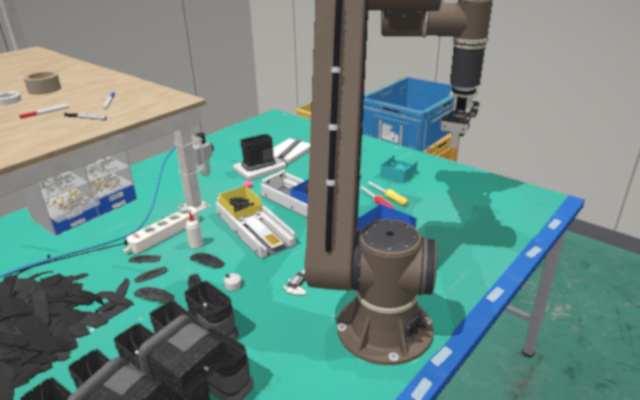

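The top view shows the blue dock at about (333,168), with the small blue bin at (333,182) and its thumb field at (333,211). The yellow dock is on the left at (262,163). The larger blue look-alike at (335,277) stands between the robot and the dock, and the turquoise one is at (458,208).

```bash
cat > h.py <<'E'
import numpy as np,cv2
def world(d,K,R,t):
    v,u=np.mgrid[:d.shape[0],:d.shape[1]]
    P=np.stack([(u-K[0,2])/K[0,0]*d,(v-K[1,2])/K[1,1]*d,d],-1)
    return (P-t)@R     # R^T (P-t)
E
python3 - <<'E'
from h import *
from station import arm
f=np.load("f.npz");c=arm.get_calibration("top");W=world(f["e"],c["mtx"],c["R"],c["t"]);b=f["b"].astype(int)
print("bench z",np.median(W[230:245,300:400,2]))
reg=np.zeros((400,640),bool);reg[112:224,308:360]=1
m=reg&(W[...,2]>.038)&(W[...,2]<.056)&(b.min(-1)>150)
p=W[m][:,:2].astype(np.float32);print(len(p),cv2.minAreaRect(p),np.percentile(p,[1,50,99],axis=0))
hsv=cv2.cvtColor(f["b"],cv2.COLOR_RGB2HSV)
bl=(hsv[...,0]>105)&(hsv[...,0]<130)&(hsv[...,1]>120)
big=np.zeros_like(reg);big[245:306,300:366]=1
q=W[big&(W[...,2]>.03)];print("big",np.percentile(q,[1,50,99],axis=0))
q=W[reg&(W[...,2]>.055)];print("bin",np.percentile(q,[1,50,99],axis=0),cv2.minAreaRect(q[:,:2].astype(np.float32)))
th=reg.copy();th[:204]=0
q=W[th&bl];print("thumb",q.mean(0),len(q))
print((W[112:222:5,333,2]*1000).astype(int)); print((W[112:222:5,333,0]*1000).astype(int))
E
```

```text
bench z -0.0004353941941518575
483 ((0.5510497093200684, -0.32591041922569275), (0.12011396139860153, 0.3103211522102356), 87.31385803222656) [[ 0.39876966 -0.39117898]
 [ 0.56826752 -0.30146489]
 [ 0.70304845 -0.26010266]]
big [[ 0.15038467 -0.39567035  0.03014402]
 [ 0.22413551 -0.32819784  0.03916112]
 [ 0.3948481  -0.24281239  1.22785389]]
bin [[ 0.3948481  -0.38179794  0.05518724]
 [ 0.54579723 -0.32155072  0.06047067]
 [ 0.70740876 -0.27498162  1.22785389]] ((0.5502951741218567, -0.32935166358947754), (0.1068907231092453, 0.31335073709487915), 88.4933853149414)
thumb [ 0.42313128 -0.31944037  0.0266698 ] 104
[ 0 59 22  1  0  0  5  2 -3 29 74 30 35 57 29 54 46 30 23 28 25 27]
[739 706 700 689 673 657 639 624 609 587 565 556 539 521 509 491 476 462
 447 431 415 400]
```

```bash
python3 -m crank '[[[-1.5,1.2,0,-1.7],[-3,2.4,0,-3.4],[-4.5,3.6,0,-5],[-6,4.8,0,-6.7],[-7.5,6,0,-8.4],[-9,7.2,0.2,-10],[-10.5,8.4,0.4,-11.7],[-12,9.5,0.7,-13.4],[-13.1,10.4,1,-14.6],[-13.1,10.4,1,-14.6],[-13.1,10.4,1,-14.6],[-13.1,10.4,1,-14.6]]]' 1 20
python3 - <<'E'
from station import arm
from h import *
from scipy.spatial.transform import Rotation as Ro
s=arm.get_state();a,d=arm.grab_frame("wrist");c=arm.get_calibration("wrist")
cv2.imwrite("pics/w.png",a[:,:,::-1])
T=np.eye(4);T[:3,:3]=Ro.from_euler("xyz",s["ee_rot"]).as_matrix();T[:3,3]=s["eef_pos"]
np.savez("w.npz",a=a,d=d,T=T@c["mount"],K=c["mtx"]);print(s["eef_pos"],s["ee_rot"],s["width"],s["force"])
for n in ["bin_blue","thumb_blue","front_blue","dogs_blue"]:
  for r in arm.recognise(n,"wrist"): print(n,r)
E
```

```text
t: 1.8
eef_pos: [0.4202, -0.3209, 0.2018]
ee_rot: [-3.141, -0.0, -1.617]
force: [-0.5, 0.1, -0.1]
width: 0.0008
gripper_force: 0.0
[ 0.42017974 -0.32094672  0.20176865] [-3.14134326e+00 -1.53307540e-04 -1.61722814e+00] 0.0008097112146509496 [-0.49604921  0.13942098 -0.1402318 ]
bin_blue {'extent': [426.4, 104.6, 183.2, 141.0], 'score': 0.85}
bin_blue {'extent': [166.5, 137.9, 125.2, 104.1], 'score': 0.61}
thumb_blue {'extent': [288.9, 162.1, 52.9, 37.9], 'score': 0.98}
front_blue {'extent': [424.0, 101.9, 186.3, 141.6], 'score': 0.83}
front_blue {'extent': [162.4, 138.4, 126.5, 103.2], 'score': 0.76}
dogs_blue {'extent': [287.3, 166.9, 56.0, 31.5], 'score': 0.9}
```

View pics/w.png

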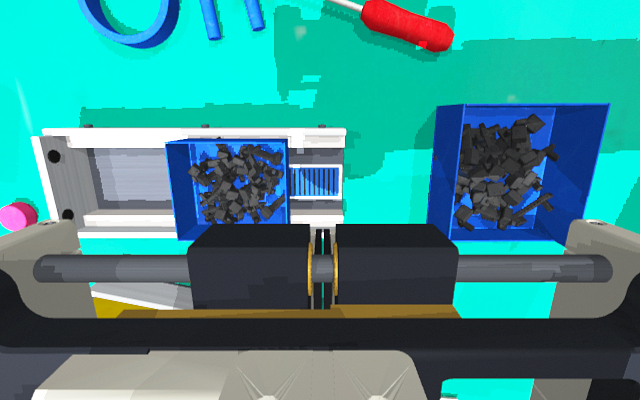

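The wrist view shows the thumb field at (315,181), the small bin at (167–290,138–240), the rail tops at rows 133 and 237, and the big look-alike bin starting at column 432.

Run:
```python
from h import *
f=np.load("w.npz");T=f["T"];R=T[:3,:3].T;t=-R@T[:3,3];W=world(f["d"],f["K"],R,t)
a=f["a"].astype(int);hsv=cv2.cvtColor(f["a"],cv2.COLOR_RGB2HSV);bl=(hsv[...,0]>100)&(hsv[...,0]<130)&(hsv[...,1]>120)
def B(r0,r1,c0,c1):
    m=np.zeros(bl.shape,bool);m[r0:r1,c0:c1]=1;return m
q=W[B(160,203,289,345)&bl&(W[...,2]<.04)];print("thumb",np.percentile(q,[2,50,98],axis=0).round(4))
# upper rail (one side)
z=W[...,2]
m=B(125,160,40,350)&(z>.043)&(z<.054)&(a.min(-1)>130);q=W[m][:,:2];L=cv2.fitLine(q.astype(np.float32),cv2.DIST_HUBER,0,.01,.01).ravel()
print("rail",len(q),L,np.degrees(np.arctan(L[1]/L[0])),cv2.minAreaRect(q.astype(np.float32)), W[125:160,250][:,1:].round(3)[::2].tolist())
print("front zone x,z along row 190",[(c,*W[190,c].round(4)) for c in range(270,348,4)])
q=W[B(100,240,425,610)&(z>.02)];print("big",np.percentile(q,[1,99],axis=0).round(3))
q=W[B(130,225,160,296)&(z>.055)&(z<.2)];print("bin",np.percentile(q,[1,99],axis=0).round(3))
q=W[B(150,215,195,280)&(z<.2)];print("clips z",np.percentile(q[:,2],[50,99]))
```

```text
thumb [[ 0.4025 -0.3361  0.0252]
 [ 0.4296 -0.3222  0.0268]
 [ 0.457  -0.3051  0.0306]]
rail 2236 [ 0.9990735  -0.04303663  0.54992586 -0.3819815 ] -2.4665787 ((0.5484111309051514, -0.37490779161453247), (0.02038091979920864, 0.3104829788208008), 87.41909790039062) [[-0.386, -0.002], [-0.383, -0.002], [-0.382, 0.047], [-0.38, 0.048], [-0.378, 0.047], [-0.376, 0.047], [-0.373, 0.029], [-0.372, 0.04], [-0.371, 0.066], [-0.371, 0.079], [-0.366, 0.05], [-0.365, 0.053], [-0.363, 0.053], [-0.361, 0.054], [-0.359, 0.052], [-0.355, 0.038], [-0.353, 0.039], [-0.351, 0.041]]
front zone x,z along row 190 [(270, np.float64(0.4771), np.float64(-0.3165), np.float64(0.0421)), (274, np.float64(0.4741), np.float64(-0.3144), np.float64(0.0341)), (278, np.float64(0.4702), np.float64(-0.3133), np.float64(0.0304)), (282, np.float64(0.4659), np.float64(-0.3129), np.float64(0.0293)), (286, np.float64(0.4575), np.float64(-0.3193), np.float64(0.0577)), (290, np.float64(0.4569), np.float64(-0.3122), np.float64(0.0282)), (294, np.float64(0.4525), np.float64(-0.3117), np.float64(0.0271)), (298, np.float64(0.447
[... 292 characters left out ...]
), np.float64(0.0263)), (318, np.float64(0.4251), np.float64(-0.311), np.float64(0.0295)), (322, np.float64(0.4206), np.float64(-0.31), np.float64(0.0261)), (326, np.float64(0.416), np.float64(-0.3098), np.float64(0.0261)), (330, np.float64(0.4114), np.float64(-0.3099), np.float64(0.0275)), (334, np.float64(0.4068), np.float64(-0.3093), np.float64(0.0261)), (338, np.float64(0.4022), np.float64(-0.309), np.float64(0.0255)), (342, np.float64(0.3964), np.float64(-0.3035), np.float64(0.0038)), (346, np.float64(0.3912), np.float64(-0.302), np.float64(-0.0012))]
big [[ 0.15  -0.394  0.02 ]
 [ 0.388 -0.243  0.283]]
bin [[ 0.456 -0.375  0.055]
 [ 0.567 -0.29   0.08 ]]
clips z [0.04439981 0.05920433]
```

```bash
python3 -m crank '[[[-0.04,-0.2,0.8,0],[-0.04,-0.2,1.8,0],[-0.04,-0.2,2.9,0],[-0.04,-0.2,4,0],[-0.04,-0.2,5,0],[-0.04,-0.2,5.8,0],[-0.04,-0.2,6.3,0],[-0.04,-0.2,6.6,0],[-0.04,-0.2,6.6,0],[-0.04,-0.2,6.6,0]]]'
python3 - <<'E'
from station import arm
import cv2
s=arm.get_state();print(s["eef_pos"],s["force"])
a,d=arm.grab_frame("wrist");cv2.imwrite("pics/w2.png",a[:,:,::-1])
E
```

```text
t: 3.3
eef_pos: [0.4261, -0.3197, 0.0372]
ee_rot: [-3.141, -0.0, -1.616]
force: [0.3, 0.5, -0.6]
width: 0.0005
gripper_force: 0.0
[ 0.4260861  -0.31970743  0.03719759] [ 0.25463715  0.50849928 -0.5640751 ]
```

View pics/w2.png

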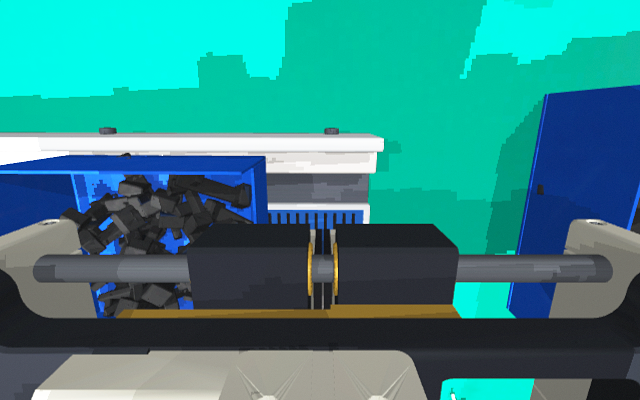

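The closed fingers are over the ribbed field, which shows at (270–365,217). The bin's front wall is at column ~265, still clear of the fingers. Next I press.

```bash
python3 -m crank '[[[0,0,0.2,0],[0,0,0.4,0],[0,0,0.55,0],[0,0,0.7,0],[0,0,0.82,0],[0,0,0.82,0],[0,0,0.82,0]]]'
```

```text
t: 4.22
eef_pos: [0.4257, -0.3195, 0.0162]
ee_rot: [-3.141, -0.0, -1.616]
force: [-0.2, 0.8, 2.7]
width: -0.0002
gripper_force: 1.2
```

```bash
python3 -m crank '[[[0,-0.15,0.02,0],[0,-0.4,0.02,0],[0,-0.7,0.02,0],[0,-1,0.02,0],[0,-1.3,0.02,0],[0,-1.6,0.02,0],[0,-1.9,0.02,0],[0,-2.2,0.02,0],[0,-2.5,0.02,0],[0,-2.7,0.02,0]]]'
python3 - <<'E'
from station import arm
import cv2
s=arm.get_state();print(s["eef_pos"],s["force"])
a,d=arm.grab_frame("wrist");b,e=arm.grab_frame("top")
cv2.imwrite("pics/w3.png",cv2.hconcat([a[:,:400,::-1].copy(),cv2.resize(b[100:240,270:410,::-1],(400,400))]))
E
```

```text
t: 5.48
eef_pos: [0.4914, -0.3224, 0.0153]
ee_rot: [3.138, 0.001, -1.616]
force: [-8.7, 0.7, 8.8]
width: 0.0002
gripper_force: 5.5
[ 0.49141059 -0.3223684   0.0153184 ] [-8.70975903  0.72461893  8.82082173]
```

View pics/w3.png

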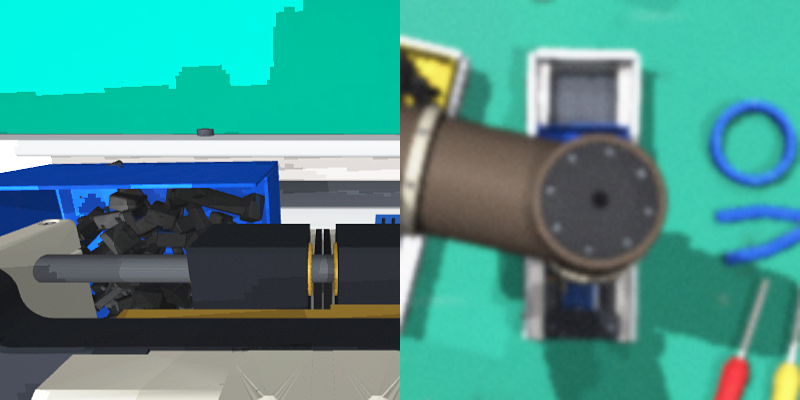

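The bin is moving and its far end is past the dogs, with the front wall at column ~278 against the fingers. I keep pushing.

```bash
python3 -m crank '[[[0,-0.2,-0.02,0],[0,-0.5,-0.02,0],[0,-0.8,-0.02,0],[0,-1.1,-0.02,0],[0,-1.4,-0.02,0],[0,-1.7,-0.02,0],[0,-2,-0.02,0],[0,-2.3,-0.02,0],[0,-2.5,-0.02,0],[0,-2.6,-0.02,0],[0,-2.65,-0.02,0],[0,-2.65,-0.02,0]]]'
```

```text
t: 7.08
eef_pos: [0.5579, -0.3254, 0.0155]
ee_rot: [3.139, 0.001, -1.616]
force: [-6.0, 0.0, 3.6]
width: 0.0003
gripper_force: 3.2
```

```bash
python3 -m crank '[[[0,-0.1,0,0],[0,-0.2,0,0],[0,-0.3,0,0],[0,-0.35,0,0]]]'; python3 -m crank '[[[0,-0.08,0,0],[0,-0.14,0,0],[0,-0.14,0,0]]]'
```

```text
t: 7.58
eef_pos: [0.5666, -0.3257, 0.0155]
ee_rot: [3.138, 0.001, -1.616]
force: [-6.2, -0.6, 3.8]
width: 0.0003
gripper_force: 3.6
t: 7.95
eef_pos: [0.5674, -0.3257, 0.0154]
ee_rot: [3.134, 0.001, -1.617]
force: [-14.5, 2.1, 10.4]
width: 0.0007
gripper_force: 9.1
```

```bash
python3 -m crank '[[[0,-0.08,0,0],[0,-0.16,0,0],[0,-0.16,0,0],[0,-0.16,0,0]]]'
```

```text
t: 8.45
eef_pos: [0.5674, -0.3256, 0.0154]
ee_rot: [3.128, 0.003, -1.618]
force: [-26.1, 2.5, 19.5]
width: 0.0005
gripper_force: 16.2
```

```bash
python3 -m crank '[[[0,0.2,0,0],[0,0.45,0,0],[0,0.6,0,0],[0,0.6,0,0],[0,0.6,-0.3,0],[0,0.6,-0.7,0],[0,0.6,-1.3,0],[0,0.6,-2.2,0],[0,0.6,-3.2,0],[0,0.6,-4.4,0],[0,0.6,-5.2,0],[0,0.6,-5.2,0]]]'; python3 -m crank '[[[0,1.5,-0.5,0],[0,3,-1,0],[0,4,-1,0],[0,4,-1,0]]]'
python3 - <<'E'
from station import arm
from h import *
from scipy.spatial.transform import Rotation as Ro
s=arm.get_state();a,d=arm.grab_frame("wrist");c=arm.get_calibration("wrist")
b,e=arm.grab_frame("scene")
T=np.eye(4);T[:3,:3]=Ro.from_euler("xyz",s["ee_rot"]).as_matrix();T[:3,3]=s["eef_pos"]
T=T@c["mount"];R=T[:3,:3].T;W=world(d,c["mtx"],R,-R@T[:3,3]);np.savez("w4.npz",a=a,W=W)
cv2.imwrite("pics/w4.png",a[:,:,::-1]);print(s["eef_pos"],s["force"],s["t"])
E
```

```text
t: 9.95
eef_pos: [0.5613, -0.3259, 0.1488]
ee_rot: [-3.138, -0.001, -1.616]
force: [-0.6, 1.4, -0.6]
width: 0.0007
gripper_force: 0.0
t: 10.45
eef_pos: [0.4586, -0.3208, 0.1712]
ee_rot: [3.141, 0.001, -1.617]
force: [0.7, -0.1, 0.5]
width: 0.0007
gripper_force: 0.0
[ 0.45858907 -0.32079018  0.17115751] [ 0.73126408 -0.13305847  0.47507448] 10.45
```

View pics/w4.png

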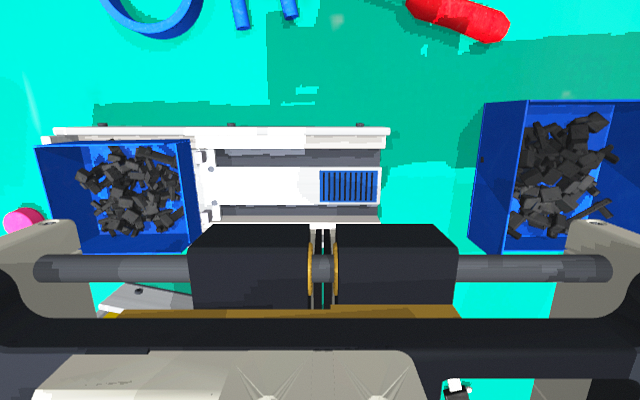

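The bin is at the end stop, with its front edge at column ~190. The dogs show behind it at about (208,168) and (208,212). I check their height.

Run:
```python
import numpy as np
W=np.load("w4.npz")["W"]
print("bar z",np.median(W[175:200,240:310,2]),"thumb",np.median(W[175:200,325:375,2]))
for r in (166,168,170,210,212,214): print(r,[tuple((W[r,c]*1000).round().astype(int)) for c in range(186,226,4)])
```

```text
bar z 0.026193011786196388 thumb 0.026789702496711913
166 [(np.int64(587), np.int64(-351), np.int64(46)), (np.int64(587), np.int64(-350), np.int64(36)), (np.int64(588), np.int64(-348), np.int64(26)), (np.int64(583), np.int64(-348), np.int64(27)), (np.int64(580), np.int64(-348), np.int64(25)), (np.int64(575), np.int64(-348), np.int64(26)), (np.int64(571), np.int64(-348), np.int64(28)), (np.int64(567), np.int64(-347), np.int64(26)), (np.int64(571), np.int64(-344), np.int64(3)), (np.int64(567), np.int64(-344), np.int64(3))]
168 [(np.int64(587), np.int64(-350), np.int64(46)), (np.int64(587), np.int64(-348), np.int64(37)), (np.int64(587), np.int64(-346), np.int64(27)), (np.int64(584), np.int64(-346), np.int64(27)), (np.int64(580), np.int64(-346), np.int64(25)), (np.int64(576), np.int64(-345), np.int64(25)), (np.int64(572), np.int64(-345), np.int64(26)), (np.int64(568), np.int64(-345), np.int64(26)), (np.int64(563), np.int64(-345), np.int64(26)), (np.int64(559), np.int64(-345), np.int64(26))]
170 [(np.int64(587), np.int64(-347), np.int64(45)), (np.int64(587), np.int64(-346), np.int64(38)),
[... 1098 characters left out ...]
64(579), np.int64(-301), np.int64(34)), (np.int64(577), np.int64(-300), np.int64(31)), (np.int64(574), np.int64(-298), np.int64(26)), (np.int64(570), np.int64(-298), np.int64(26)), (np.int64(574), np.int64(-291), np.int64(2))]
214 [(np.int64(588), np.int64(-308), np.int64(59)), (np.int64(589), np.int64(-305), np.int64(50)), (np.int64(589), np.int64(-302), np.int64(41)), (np.int64(588), np.int64(-299), np.int64(33)), (np.int64(582), np.int64(-301), np.int64(38)), (np.int64(578), np.int64(-300), np.int64(37)), (np.int64(577), np.int64(-298), np.int64(31)), (np.int64(574), np.int64(-296), np.int64(27)), (np.int64(570), np.int64(-296), np.int64(26)), (np.int64(574), np.int64(-289), np.int64(3))]
```

The bar is back up at 26–27 mm, the dogs stand at about 38 mm, and the bin front is at x = 588 mm, which is home.

```bash
python3 -c "
from station import arm
print(arm.job_done())"
```

```text
the job is handed in; nothing more can be done
None
```

The blue bin is home against its end stop, the dogs are up behind it (about 38 mm, bar back at 26–27 mm), the arm is clear, and the job was handed in shortly after 10.5 s; no verdict came back.

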